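# Zero the squaring gauge and hold the glass blank in its corner

## Robot

A 6-joint arm with a two-finger parallel gripper is mounted at the origin on the work surface. World frame = base frame: x ahead of the robot, y to its left, z up, the work surface at z = 0. Lengths are in m, angles in rad, forces in N, time in s.
With the tool pointing down it reaches from about 0.3 to 0.875 m from the base axis. Payload 6.4 kg.
Tool frame: the origin (TCP) lies on the centre line of the jaws, within the pads' length; the fingertips stand ctrl.nose_length ahead of it and the grasp point (between the pads) lies 6 mm ahead of it (ctrl.nose_length is the distance from the TCP to the fingertips, in m); x points along the fingers, y is the direction in which the jaws open and shut, and the axes are right-handed (so a half turn about x gives the same grasp; the last joint's range is limited). The gripper opens to 85 mm and grips with 20 to 120 N. Pads are 22 mm wide; open, the fingers measure 114 mm over their backs; the gripper's body (76 mm by 85 mm) begins 54 mm behind the grasp point. The pads swing forward as they close: fully open they stand 13 mm farther back than shut.
Start: joints at [-1.542, 0.181, 1.607, -0, 1.354, -0.206], TCP at [0.134, -0.559, 0.256] pointing down, gripper open.
Joint ranges: [-2.99, 2.99], [-0.89, 2.07], [0.3, 2.58], [-1.14, 4.28], [0, 2.63], [-3.12, 3.12]. Speed limits (rad/s): [2.57, 2.57, 3.01, 3.14, 3.14, 3.14].

## Interface

Orientations are given as a unit quaternion [w, x, y, z].
In Python, from bench import telemetry, cams, workorder, spotter, ctrl gives the robot as it stands. The module is installed in compiled form; this text tells all that it offers.
- The arm moves only by the tool servo_tool, never from a script. Its argument "targets" is one flat list of numbers, 4 for each row, row after row: the shift along the tool's x, y, z in mm, then the turn about the tool's x in rad. A call has exactly 5 rows; each row shifts and turns the commanded pose from where the row before left it, along the tool's axes as they then stand; what a row does not reach is not made up. A row lasts 1/10 s, in which the tool goes at most 50 mm and 8.59 degrees, less where a joint would pass 70% of its speed; a pose out of reach is approached as far as the arm can. A call is refused whole if a number of a shift passes 50 or a number of a turn 0.15, either way. A call with a gripper value outside its range is refused whole. "fingers" is the finger opening in mm, from 0 to 85.4, set as the call begins (left out, the last holds). The fingers move at their own pace and stop on an object; the grip force is fixed at half the most. Time passes only in rows, so rows that do not move let the fingers close, or fill a call up. It gives the time, the measured TCP pose, the force and the opening at its end, in the units of the state.
- telemetry.get_obs(): the state, without advancing time (a new reading comes with each control period).
- cams.camera(name): name is "side" or "top" or "wrist"; returns (picture, depth): 480x640x3 uint8, blue, green, red; 480x640 float32, m along the optical axis (not along the pixel's ray), 0 where there is no reading.
- cams.camera_params(name): a dict with "intrinsics" (3x3 intrinsics, pixels), "R" (3x3) and "t" (3): a world point X has camera coordinates R X + t; the wrist camera has in their place "mount" (4x4, takes a point from camera to tool coordinates, whose origin is the TCP and whose axes are the tool frame's). Camera axes: x right, y down, z forward; pixel columns grow to the right and rows downward; lengths in m; the calibration is good to about 2 mm. The wrist camera is an equidistant fisheye: a pixel r from the principal point sees the ray r / f radians off the axis. A picture is of the moment at which its call begins: read the wrist's pose just before it. camera_params takes no time and is no camera call.
- workorder.hand_in(): hands the job in, once; it reports no verdict.
Trained networks look in the newest picture that a camera, given by its name, has taken for a name from the list of things; names that differ only in an ending like _2 or _b are one class to them, and where a whole thing is asked for, a point or a joint stands for the part that bears it (a point fixed in the world has none). Each returns a list of dicts, best first, with "score" (0 to 1); they miss things now and then, are a little off and sometimes report something else, mostly with a low value. They report only what shows in the picture. A call takes as long as a camera call. They do not tell look-alikes from the thing itself.
- spotter.search_frame(camera, thing): "pixel" ([column, row] in pixels, amid what is visible of it).
The state is a dict: "time_s": time; "q": joint angles; "dq": joint speeds; "joint_efforts": joint torques, N m; "eef_pos": TCP position; "eef_rot": TCP orientation; "wrist_force": force on the tool from outside, world axes, zero at the start; "torque": the same for the moment, N m; "opening": opening from 0.0 (shut) to 1.0 (fully open).
Only numpy, scipy, OpenCV 4.12 (cv2) and the standard library are available. Lean on these libraries where they do the work, as an engineer would, in place of code of your own. Each camera call takes 0.05 s, during which the arm holds its last target.

## Task

Turn the black knob on the squaring gauge until its pointer stands at the zero mark and leave it there; then take the rectangular glass blank and, flat on the gauge plate with its long side along the longer stop, press it into the corner against both stops at once, firmly but without slamming it. Finish while still holding it pressed against both stops - do not let go - and leave the other blanks and everything else on the bench where they stand.

Things in the scene. Friction and masses are not known exactly. Their poses are not given: they have to be found in the camera images.
- gauge: the squaring gauge, fixed to the bench, at a different place and yaw each time: a grey plate 240 x 140 x 10 mm (x, y, z) that carries a round dial with a knob towards its -x end and two low bright aluminium stops that form a corner towards +x, -y. Origin: centre of the plate's underside, on the bench; z up. It carries nothing else; the plate between dial, stops and its +y edge is free.
- corner (a point): the inner corner of the gauge, on the top face of the plate (10 mm above the bench), where the inner faces of the two stops would meet; it lies at (100, -52, 10) mm in the gauge's frame and has the gauge's axes. The free room lies to its -x and +y. With the blank home (long side along gauge x) the blank's origin lies at (-32, +23, 0) mm from this point
- long_stop: the longer stop: a rigid aluminium bar 126 x 14 x 14 mm on the plate, along gauge x; its inner face looks to gauge +y, lies in the corner point's y and runs from 8 to 134 mm to the -x side of the corner point. Only 14 mm high, so that fingers holding the blank's upper half pass above it. Origin: centre of its underside, on the plate
- short_stop: the shorter stop: a rigid aluminium bar 14 x 88 x 14 mm on the plate, along gauge y; its inner face looks to gauge -x, lies in the corner point's x and runs from 8 to 96 mm to the +y side of the corner point. Only 14 mm high. Origin: centre of its underside, on the plate
- zero_knob (a joint): angle of the gauge's knob and pointer in rad, seen from above: 0 = pointer at the zero mark (the one long thick tick of the dial, on the gauge +x side, towards the short stop), positive = pointer turned anticlockwise. It starts 0.5 to 1.3 anticlockwise of zero, so it must be turned clockwise by its reading; it runs from -1.6 to 1.6, stays where it is left (friction about 0.03 N m). Ticks are 0.2 rad apart
- knob_grip (a point): point on the knob's vertical axis at the height to grip, 52 mm above the bench, at (-78, 0, 52) mm in the gauge's frame; it turns with the knob: its x axis points along the pointer. The knob is a black upright bar 36 mm long (along the pointer), 14 mm thick and 34 mm tall, from 28 to 62 mm above the bench, on a disc 40 mm wide above a dial drum 80 mm wide whose face is 22 mm above the bench. A white line on top of the bar and a black needle at the foot mark the pointer's end
- blank: the rectangular glass blank, a loose solid block of greenish glass, 64 x 46 x 56 mm (x, y, z), 0.3 to 0.55 kg, standing on the bench. Origin: centre of its underside; x along its 64 mm side, z up. It rubs on plate and stops (friction about 0.8 to 1.2), so rubbing along one stop can be mistaken for meeting the other: press with some 10 N or more on each
- round_blank: bystander: a round blank of the same glass, 54 mm wide, 50 mm tall; origin: centre of its underside. Rectangular, round and hexagonal blank change places
- hex_blank: bystander: a six-sided blank of the same glass, 58 mm over its corners, 54 mm tall; origin: centre of its underside
- mushroom: bystander: a small glass mushroom, 44 mm wide, 59 mm tall, on the bench outside the long stop; origin: centre of its underside
- pendant_box: bystander: an open cardboard gift box 65 x 85 x 28 mm with a glass pendant, on the bench beyond the short stop; origin: centre of its underside
- pendant_box2: bystander: another such gift box, at the far left of the bench; origin: centre of its underside
- jar: bystander: a closed glass jar, 64 mm wide, 100 mm tall, far left of the gauge; origin: centre of its underside
- tweezers: bystander: steel tweezers 160 mm long, 12 mm high, lying on the bench nearest the robot, at its left; origin: middle of the underside
Not all that is in view belongs to the job. Leave any purple or red look-alike of the blank alone.

How it is judged:
On the way, in this order (a step that is already met when the one before it is completed fails the run):
1. the pointer is turned to the zero mark and stays there (value of joint zero_knob between -0.1 and 0.1 rad), for 0.3 s.
2. the blank is pressed home against both stops (contact force between blank and long_stop above 2 N and contact force between blank and short_stop above 2 N and contact force between blank and the fingers above 1 N and angle between the x axis of blank and the x axis of gauge, either way round below 0.06 rad and x of blank in the frame of corner between -0.035 and -0.029 m and y of blank in the frame of corner between 0.02 and 0.026 m and z of blank in the frame of corner between -0.003 and 0.003 m and angle between blank's own z axis and vertical below 0.08 rad), for 0.3 s.
At the end, for the whole second after the job is handed in: Pointer within 0.1 rad (half a tick) of zero; the rectangular blank at rest on the plate within 3 mm of home, its long side along the long stop within 0.06 rad, tilted under 0.08 rad, still held by the fingers and pressing on each stop with over 2 N through the last second (all of step 1 and all of step 2 and linear speed of blank below 0.02 m/s); the arm keeps its last pose, push and grip.
It fails at once if the blank is slammed into a stop (over 60 N) (contact force between blank and long_stop above 60 N or contact force between blank and short_stop above 60 N).
It fails at once if a bystander is moved by more than 25 mm or knocked over (distance of any of round_blank, hex_blank, mushroom, pendant_box, pendant_box2, jar, tweezers from where it was at the start of the episode above 0.025 m or angle between any of round_blank, hex_blank, mushroom, pendant_box, pendant_box2, jar, tweezers's own z axis and vertical above 0.5 rad).
It also fails if it takes over 67 s, if anything falls off the work surface, if the arm or the gripper's body presses on something with over 40 N, if the wrist force passes 120 N, or if a joint passes its speed limit or range.

## Working session

There is one attempt and no reset: what is moved stays moved. The work goes in short steps, Python scripts to look and compute and a tool call to move; the robot and the scene stay as the last step left them, time stands still between calls to the robot, and variables do not carry over. Pictures are saved under pics/ and viewed, and the job is handed in when it is done.

Besides the shell and the picture viewer there is one more tool, called after ">>>" as name(argument=value, ...) on one line, values as JSON. servo_tool: Moves the arm, as the interface text tells. Its arguments: {"type":"object","properties":{"targets":{"type":"array","items":{"type":"number"}},"fingers":{"type":"number"}},"required":["targets"]}

```bash
mkdir -p pics; ls; python3 - <<'E'
from bench import telemetry, cams, ctrl
import cv2, numpy as np
print(telemetry.get_obs()); print(ctrl.nose_length)
for n in ["side","top"]:
    p,d=cams.camera(n); cv2.imwrite(f"pics/{n}0.png",p); np.savez(f"{n}0.npz",p=p,d=d)
for n in ["side","top","wrist"]: print(n,cams.camera_params(n))
E
```

```text
pics
{'time_s': 0.0, 'q': array([-1.54227982e+00,  1.81536131e-01,  1.60801372e+00,  4.86005528e-06,
        1.35375534e+00, -2.06319079e-01]), 'dq': array([ 0.00184296,  0.00039484,  0.00124971,  0.00093052, -0.00219864,
       -0.00100623]), 'joint_efforts': array([ 2.26209511e-05, -4.44876730e+01, -3.51340699e+01, -2.24633491e-04,
        9.02499160e-03,  2.46044657e-06]), 'eef_pos': array([ 0.13378598, -0.55870636,  0.25538409]), 'eef_rot': array([ 0.08223293,  0.70229317,  0.0834388 , -0.70218232]), 'wrist_force': array([ 0.63859662,  1.15794651, -0.13086402]), 'torque': array([ 0.01721448,  0.01264078, -0.01623511]), 'opening': 1.0042016168303611}
0.025
side {'intrinsics': array([[568.70147289,   0.        , 318.79380147],
       [  0.        , 568.70147289, 235.93655014],
       [  0.        ,   0.        ,   1.        ]]), 'R': array([[-0.98705913, -0.15928748, -0.01848685],
       [-0.09948581,  0.69870833, -0.70845553],
       [ 0.12576501, -0.69744832, -0.70551329]]), 't': array([0.56964984, 0.02613621, 1.2518291 ])}
top {'intrinsics': array([[558.58299028,   0.        , 319.05698872],
       [  0.        , 558.58299028, 243.31195933],
       [  0.        ,   0.        ,   1.        ]]), 'R': array([[ 0.02719244, -0.99960058,  0.00769767],
       [-0.98689117, -0.02807056, -0.15892725],
       [ 0.15907985, -0.00327514, -0.98726029]]), 't': array([0.07981359, 0.57637967, 1.06827398])}
wrist {'intrinsics': array([[371.64829954,   0.        , 319.22711472],
       [  0.        , 371.64829954, 237.08614349],
       [  0.        ,   0.        ,   1.        ]]), 'mount': array([[ 2.20855673e-04, -2.57599798e-01,  9.66251673e-01,
        -1.18272502e-01],
       [ 9.99999477e-01, -9.08161779e-04, -4.70682598e-04,
        -1.44960857e-04],
       [ 9.98760580e-04,  9.66251271e-01,  2.57599463e-01,
        -6.70772145e-02],
       [ 0.00000000e+00,  0.00000000e+00,  0.00000000e+00,
         1.00000000e+00]])}
```

View pics/top0.png

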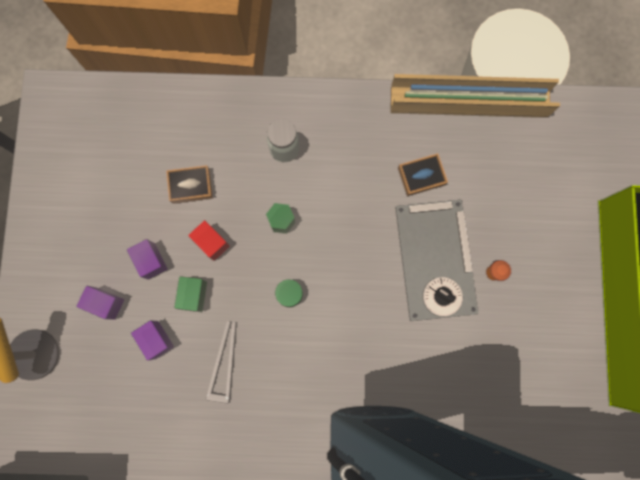

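View pics/side0.png

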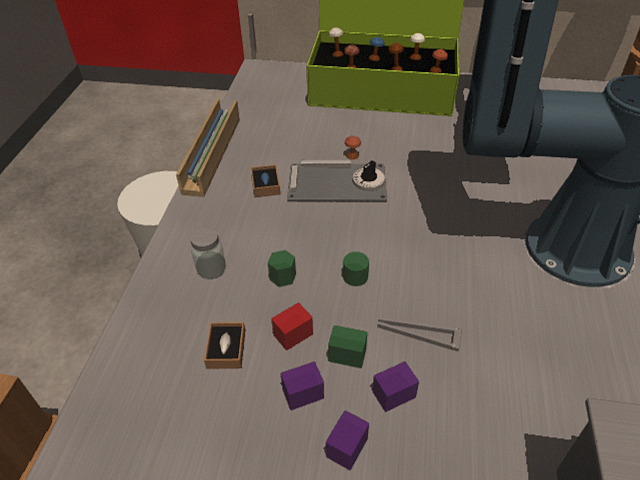

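```bash
cat > h.py <<'E'
import numpy as np, cv2
from bench import telemetry,cams
def world(n,u,v,z):
    P=cams.camera_params(n);K=P["intrinsics"];R=P["R"];t=P["t"]
    r=R.T@np.array([(u-K[0,2])/K[0,0],(v-K[1,2])/K[1,1],1.]);c=-R.T@t
    return c+r*(z-c[2])/r[2]
def proj(n,X):
    P=cams.camera_params(n);K=P["intrinsics"];x=K@(P["R"]@np.asarray(X)+P["t"]);return x[:2]/x[2]
E
python3 - <<'E'
from h import *
p=np.load("top0.npz")["p"]; 
cv2.imwrite("pics/g.png",cv2.resize(p[190:330,385:525],None,fx=4,fy=4,interpolation=cv2.INTER_CUBIC))
cv2.imwrite("pics/b.png",cv2.resize(p[220:340,120:240],None,fx=4,fy=4,interpolation=cv2.INTER_CUBIC))
E
```

```text
(no output)
```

View pics/g.png

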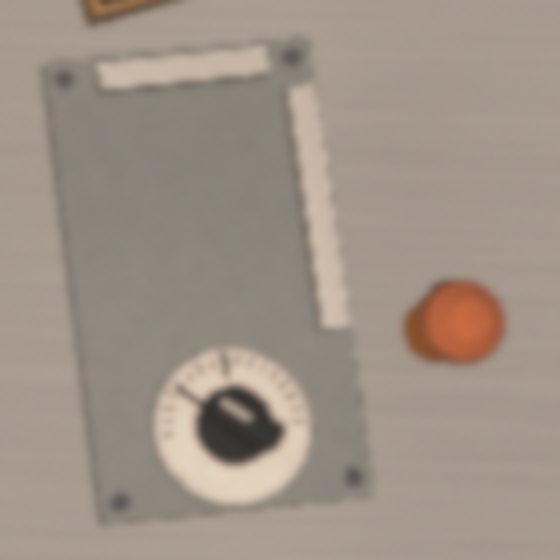

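View pics/b.png

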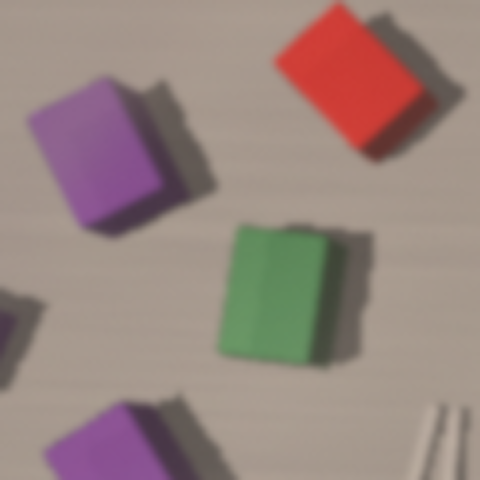

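```bash
python3 - <<'E'
from h import *
G=np.array([[42,65],[310,38],[372,495],[100,523]])/4.+[385-.375,190-.375]
W=np.array([world("top",u,v,.01) for u,v in G]);print(W)
print([np.linalg.norm(W[i]-W[(i+1)%4]) for i in range(4)],W.mean(0))
for a,b in((3,0),(2,1)):
    e=W[a if 0 else b]-W[a];print(np.arctan2(e[1],e[0]))
c=world("top",385+233/4-.4,190+425/4-.4,.04);print("knob",c)
B=np.array([[238,225],[330,235],[310,363],[218,352]])/4.+[120-.375,220-.375]
W=np.array([world("top",u,v,.056) for u,v in B]);print(W,W.mean(0))
print([np.linalg.norm(W[i]-W[(i+1)%4]) for i in range(4)])
for a,b in((3,0),(2,1)):
    e=W[b]-W[a];print(np.arctan2(e[1],e[0]))
d=np.load("top0.npz")["d"]
P=cams.camera_params("top");K=P["intrinsics"]
v,u=np.mgrid[220:340,120:240];z=d[220:340,120:240]
X=np.stack([(u-K[0,2])/K[0,0]*z,(v-K[1,2])/K[1,1]*z,z],-1)-P["t"]
X=X@P["R"]
p=np.load("top0.npz")["p"][220:340,120:240]
h=cv2.cvtColor(p,cv2.COLOR_BGR2HSV)
m=(h[...,0]>45)&(h[...,0]<80)&(h[...,1]>60)&(X[...,2]>.047)
Q=X[m];print(len(Q),np.median(Q[:,2]),cv2.minAreaRect((Q[:,:2]*1000).astype(np.float32)))
T=cams
E
```

```text
[[ 0.66320576 -0.06062733  0.01      ]
 [ 0.68171623 -0.20068149  0.01      ]
 [ 0.44531761 -0.22886859  0.01      ]
 [ 0.42751212 -0.09120402  0.01      ]]
[np.float64(0.14127209512471564), np.float64(0.2380731368633905), np.float64(0.1388112713379638), np.float64(0.23766873125395238)] [ 0.55443793 -0.14534536  0.01      ]
0.12901012522140198
0.11867518023242336
knob [ 0.47659286 -0.15189082  0.04      ]
[[0.50010225 0.36738474 0.056     ]
 [0.4964644  0.32224098 0.056     ]
 [0.43417821 0.32814747 0.056     ]
 [0.43823914 0.37291544 0.056     ]] [0.467246   0.34767216 0.056     ]
[np.float64(0.045290099393661624), np.float64(0.06256561926116987), np.float64(0.044951778337819305), np.float64(0.06210984515146762)]
-0.08916521560181052
-0.09454556124934183
753 0.055418872111320766 ((449.5001525878906, 232.9875030517578), (280.0270080566406, 63.6358528137207), 81.232666015625)
```

```bash
cat >> h.py <<'E'
from scipy.spatial.transform import Rotation as Ro
def tool():
    o=telemetry.get_obs();w,x,y,z=o["eef_rot"];return o,Ro.from_quat([x,y,z,w]).as_matrix()
def plan(X,yaw=None):
    """total shift in present tool axes (mm) and turn about tool x to bring tool y to world yaw (mod pi)"""
    o,R=tool(); cur=np.arctan2(R[1,1],R[0,1])
    print("t %.2f pos"%o["time_s"],o["eef_pos"].round(4),"yaw_y %.4f"%cur,"xax",R[:,0].round(3),"F",o["wrist_force"].round(1),"T",o["torque"].round(2),"open %.3f"%o["opening"],"q",o["q"].round(2))
    if X is not None: print("shift mm",(R.T@(np.array(X)-o["eef_pos"])*1000).round(1))
    if yaw is not None:
        # tool x down: turn +a about x changes yaw by -a
        d=(yaw-cur+np.pi/2)%np.pi-np.pi/2; print("turn about x",round(-d,3))
def wristpix(X):
    o,R=tool();M=cams.camera_params("wrist");K=M["intrinsics"];m=M["mount"]
    c=np.linalg.inv(m)@np.append(R.T@(np.asarray(X)-o["eef_pos"]),1);th=np.arctan2(np.hypot(c[0],c[1]),c[2]);a=np.hypot(c[0],c[1])
    return K[:2,2]+K[0,0]*th*c[:2]/a
def wristworld(u,v,z,pos,R):
    M=cams.camera_params("wrist");K=M["intrinsics"];m=M["mount"]
    d=np.array([u,v])-K[:2,2];r=np.hypot(*d);th=r/K[0,0]
    ray=np.append(np.sin(th)*d/max(r,1e-9),np.cos(th))
    c=pos+R@m[:3,3];w=R@(m[:3,:3]@ray);return c+w*(z-c[2])/w[2]
E
python3 - <<'E'
from h import *
tip=world("top",385+180/4-.4,190+387/4-.4,.024)
k=np.array([.5544,-.1453])-.078*np.array([np.cos(.124),np.sin(.124)]);print(k,tip)
zt=world("top",385+225/4-.4,190+355/4-.4,.022);print("zero",zt)
for t in(tip,zt): print(np.arctan2(t[1]-k[1],t[0]-k[0])-.124)
plan([k[0],k[1],.22],.124+.9+np.pi/2)
E
```

```text
[ 0.4769989  -0.15494723] [ 0.49609281 -0.12898595  0.024     ]
zero [ 0.51308418 -0.1522211   0.022     ]
0.8126552332595891
-0.04859635881459705
t 0.10 pos [ 0.1338 -0.5587  0.2555] yaw_y -1.3360 xax [-0.     0.002 -1.   ] F [-0.1  0.4  0.2] T [ 0.03 -0.05 -0.03] open 1.003 q [-1.54  0.18  1.61 -0.    1.35 -0.21]
shift mm [  36.1 -312.8 -427.7]
turn about x -0.789
```

>>> servo_tool(targets=[2,-21,-28,0,2,-21,-28,0,2,-21,-28,0,2,-21,-28,0,2,-21,-28,0])

```text
time_s: 0.6
eef_pos: [0.2461, -0.4231, 0.2458]
eef_rot: [-0.082, -0.702, -0.083, 0.702]
wrist_force: [0.3, 0.2, -0.5]
opening: 1.001
```

>>> servo_tool(targets=[2,-21,-29,0,2,-21,-29,0,2,-21,-29,0,2,-21,-29,0,2,-21,-29,0])

```text
time_s: 1.1
eef_pos: [0.3627, -0.2873, 0.236]
eef_rot: [-0.083, -0.702, -0.083, 0.702]
wrist_force: [0.3, -0.1, -0.3]
opening: 0.998
```

>>> servo_tool(targets=[2,-21,-29,0,2,-21,-29,0,2,-21,-29,0,2,-21,-29,0,2,-21,-28,0])

```text
time_s: 1.6
eef_pos: [0.4784, -0.1516, 0.226]
eef_rot: [-0.083, -0.702, -0.083, 0.702]
wrist_force: [-0.6, -0.2, -0.9]
opening: 0.998
```

>>> servo_tool(targets=[0,0,0,-0.14,0,0,0,-0.14,0,0,0,-0.14,0,0,0,-0.14,0,0,0,-0.14])

```text
time_s: 2.1
eef_pos: [0.4775, -0.1528, 0.2258]
eef_rot: [-0.32, -0.63, -0.321, 0.63]
wrist_force: [-0.7, 0.2, -0.1]
opening: 0.999
```

```bash
python3 - <<'E'
from h import *
plan([.477,-.154,.22],.124+.85+np.pi/2)
o,R=tool();p,d=cams.camera("wrist");cv2.imwrite("pics/w1.png",p);np.savez("w1.npz",p=p,pos=o["eef_pos"],R=R)
print(wristpix([.477,-.155,.062]))
E
```

```text
t 2.10 pos [ 0.4775 -0.1528  0.2258] yaw_y -0.6300 xax [-0.001  0.001 -1.   ] F [-0.7  0.2 -0.1] T [-0.02  0.01  0.01] open 0.999 q [-0.55  0.05  1.82  0.    1.28  0.08]
shift mm [5.8 0.3 1.3]
turn about x -0.033
[319.08580983 229.03253524]
```

View pics/w1.png

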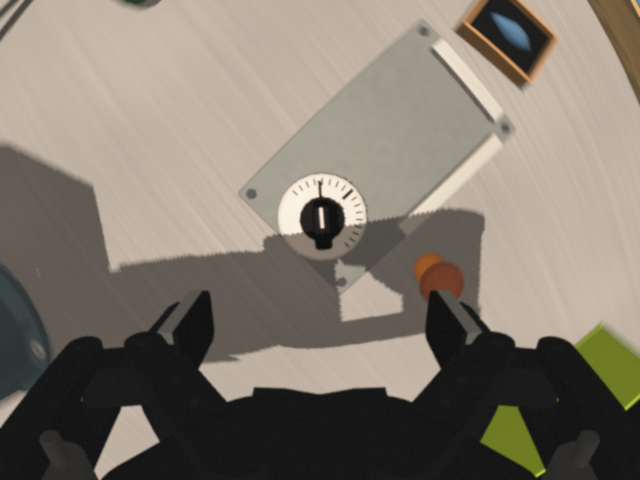

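```bash
python3 - <<'E'
from h import *
p=np.load("w1.npz")["p"]
cv2.imwrite("pics/w1c.png",cv2.resize(p[160:275,255:385],None,fx=6,fy=5,interpolation=cv2.INTER_CUBIC)[:575])
cv2.imwrite("pics/w1d.png",cv2.resize(p[0:300,230:530],None,fx=2,fy=2,interpolation=cv2.INTER_CUBIC))
E
```

```text
(no output)
```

View pics/w1c.png

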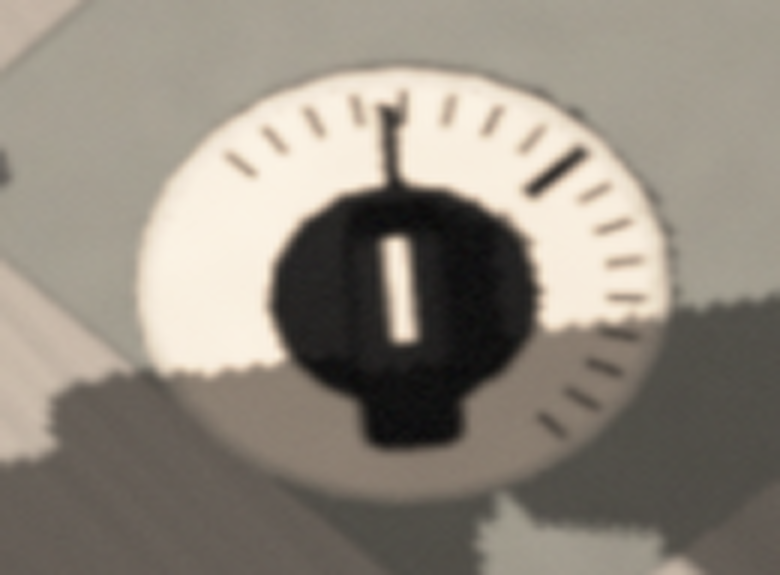

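View pics/w1d.png

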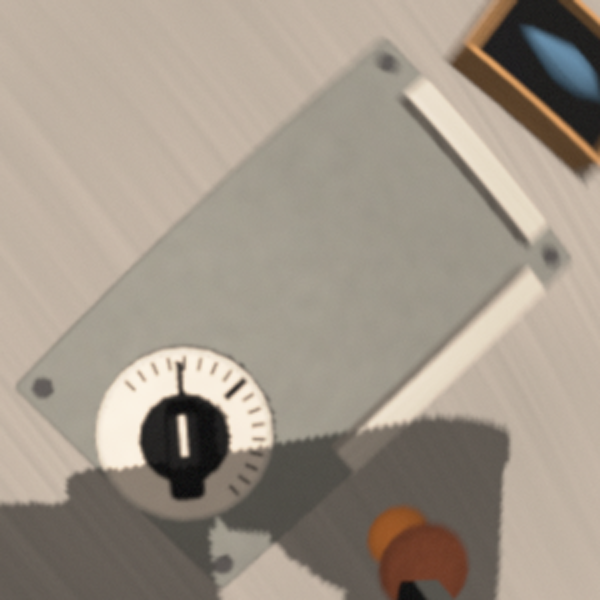

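```bash
python3 - <<'E'
from h import *
D=np.load("w1.npz");pos,R=D["pos"],D["R"]
f=lambda u,v,z:wristworld(u,v,z,pos,R)
g=[f(230+a/2-.25,b/2-.25,.01) for a,b in((382,38),(570,257),(215,590),(18,385))]
g=np.array(g);print(g);print([np.linalg.norm(g[i]-g[(i+1)%4]) for i in range(4)],g.mean(0))
for a,b in((3,0),(2,1)):
    e=g[b]-g[a];print(np.arctan2(e[1],e[0]))
c=lambda x,y,z:f(255+x/6-.42,160+y/5-.4,z)
a,b=c(384,108,.024),c(396,182,.024);e=a-b;print("needle",a,np.arctan2(e[1],e[0]))
a,b=c(395,237,.062),c(406,342,.062);e=a-b;print("line",(a+b)/2,np.arctan2(e[1],e[0]))
# drum ellipse
W=np.array([c(*q,.022) for q in((138,290),(675,275),(400,66),(410,500))]);print(W,W.mean(0))
a,b=c(583,153,.022),c(532,190,.022);e=a-b;print("zero",np.arctan2(e[1],e[0]),(a+b)/2)
E
```

```text
[[ 0.662794   -0.05881914  0.01      ]
 [ 0.68368363 -0.19516022  0.01      ]
 [ 0.44480606 -0.22903221  0.01      ]
 [ 0.43043049 -0.09329281  0.01      ]]
[np.float64(0.13793211446723266), np.float64(0.24126708219033022), np.float64(0.13649849776846756), np.float64(0.23490686418030018)] [ 0.55542855 -0.14407609  0.01      ]
0.14728660817196432
0.14085739842633913
needle [ 0.496252   -0.12776345  0.024     ] 1.072814722108126
line [ 0.48381284 -0.14856132  0.062     ] 1.026259796731012
[[ 0.44760267 -0.13252246  0.022     ]
 [ 0.5134672  -0.17722096  0.022     ]
 [ 0.50232068 -0.12336499  0.022     ]
 [ 0.45709968 -0.18800072  0.022     ]] [ 0.48012256 -0.15527728  0.022     ]
zero 0.09929101092356434 [ 0.50999597 -0.15184225  0.022     ]
```

>>> servo_tool(targets=[20,0,0,0,30,0,0,0,30,0,0,0,20,0,0,0,0,0,0,-0.06], fingers=45)

```text
time_s: 2.65
eef_pos: [0.4753, -0.1517, 0.1227]
eef_rot: [-0.335, -0.621, -0.339, 0.623]
wrist_force: [-0.2, 0.9, -0.7]
opening: 0.528
```

```bash
python3 - <<'E'
from h import *
plan([.478,-.1545,.058],1.0+np.pi/2)
o,R=tool();p,d=cams.camera("wrist");cv2.imwrite("pics/w2.png",p);np.savez("w2.npz",p=p,pos=o["eef_pos"],R=R)
print(wristpix([.478,-.1545,.062]))
E
```

```text
t 2.65 pos [ 0.4753 -0.1517  0.1227] yaw_y -0.5783 xax [-0.006  0.004 -1.   ] F [-0.2  0.9 -0.7] T [-0.02 -0.01  0.02] open 0.528 q [-0.55  0.19  1.9   0.    1.06  0.03]
shift mm [64.6  4.2  0.9]
turn about x -0.008
[322.78732907 273.53857141]
```

View pics/w2.png

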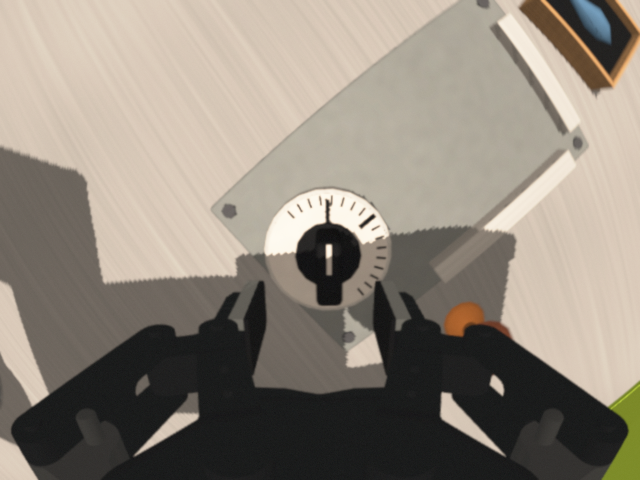

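>>> servo_tool(targets=[10,4,1,-0.01,18,0,0,0,18,0,0,0,14,0,0,0,5,0,0,0])

```text
time_s: 3.2
eef_pos: [0.4799, -0.1558, 0.0597]
eef_rot: [-0.339, -0.62, -0.341, 0.62]
wrist_force: [-0.0, -0.3, -0.3]
opening: 0.529
```

>>> servo_tool(targets=[0,0,0,0,0,0,0,0,0,0,0,0,0,0,0,0,0,0,0,0], fingers=0)

```text
time_s: 3.7
eef_pos: [0.4787, -0.1548, 0.0618]
eef_rot: [-0.339, -0.619, -0.342, 0.621]
wrist_force: [-9.7, 5.0, 10.3]
opening: 0.152
```

```bash
python3 - <<'E'
from h import *
plan([.478,-.1545,.058],.13+np.pi/2)
o,R=tool();p,d=cams.camera("wrist");cv2.imwrite("pics/w3.png",p)
E
```

```text
t 3.70 pos [ 0.4787 -0.1548  0.0618] yaw_y -0.5658 xax [-0.004  0.002 -1.   ] F [-9.7  5.  10.3] T [ 0.74  1.47 -0.06] open 0.152 q [-0.55  0.3   1.91 -0.    0.93  0.02]
shift mm [ 3.8 -0.8  0.1]
turn about x 0.875
```

View pics/w3.png

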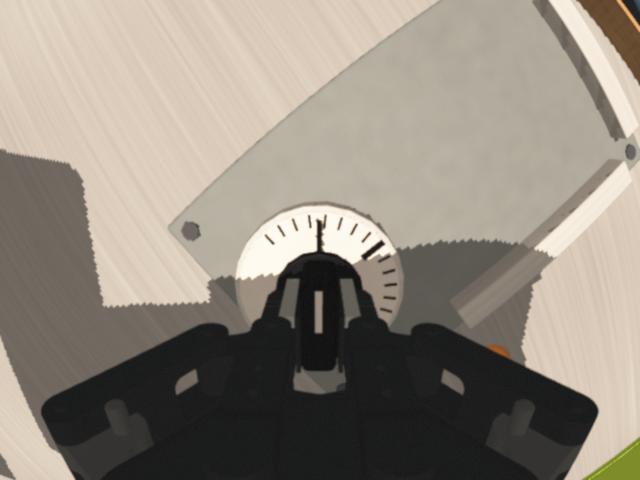

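>>> servo_tool(targets=[-3,-1,0,0,0,0,0,0.05,0,0,0,0.08,0,0,0,0.08,0,0,0,0.08])

```text
time_s: 4.25
eef_pos: [0.4789, -0.1551, 0.0621]
eef_rot: [-0.246, -0.663, -0.246, 0.663]
wrist_force: [7.0, -2.8, -28.5]
opening: 0.149
```

>>> servo_tool(targets=[0,0,0,0.1,0,0,0,0.1,0,0,0,0.1,0,0,0,0.1,0,0,0,0.1])

```text
time_s: 4.75
eef_pos: [0.4793, -0.156, 0.0621]
eef_rot: [0.075, 0.703, 0.074, -0.703]
wrist_force: [7.3, -8.1, -31.2]
opening: 0.147
```

```bash
python3 - <<'E'
from h import *
plan([.478,-.1545,.06],.13+np.pi/2)
o,R=tool();p,d=cams.camera("wrist");cv2.imwrite("pics/w4.png",cv2.resize(p[150:350,220:460],None,fx=3,fy=3,interpolation=cv2.INTER_CUBIC))
E
```

```text
t 4.75 pos [ 0.4793 -0.156   0.0621] yaw_y -1.3605 xax [ 0.    -0.001 -1.   ] F [  7.3  -8.1 -31.2] T [-1.38 -1.4   0.06] open 0.147 q [-0.55  0.3   1.91 -0.    0.93  0.81]
shift mm [ 2.1 -1.7  1. ]
turn about x 0.08
```

View pics/w4.png

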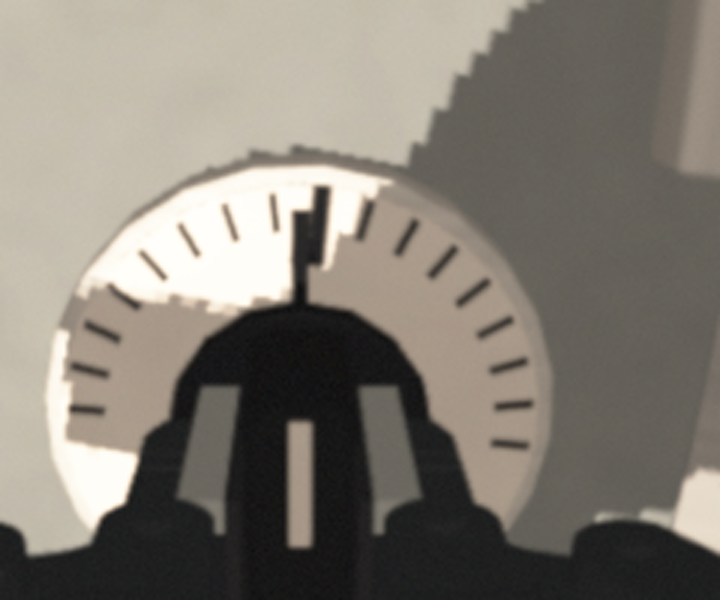

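>>> servo_tool(targets=[2,-0.5,0,0.04,0,0,0,0.04,0,0,0,0,0,0,0,0,0,0,0,0])

```text
time_s: 5.3
eef_pos: [0.4795, -0.1562, 0.062]
eef_rot: [0.048, 0.706, 0.047, -0.705]
wrist_force: [0.9, -6.8, -13.3]
opening: 0.147
```

```bash
python3 - <<'E'
from h import *
plan([.478,-.1545,.06],.13+np.pi/2)
o,R=tool();p,d=cams.camera("wrist");cv2.imwrite("pics/w5.png",cv2.resize(p[150:350,220:460],None,fx=3,fy=3,interpolation=cv2.INTER_CUBIC))
E
```

```text
t 5.30 pos [ 0.4795 -0.1562  0.062 ] yaw_y -1.4362 xax [ 0.    -0.002 -1.   ] F [  0.9  -6.8 -13.3] T [-1.07 -0.19  0.  ] open 0.147 q [-0.55  0.3   1.91 -0.    0.93  0.89]
shift mm [ 2.  -1.8  1.2]
turn about x 0.005
```

View pics/w5.png

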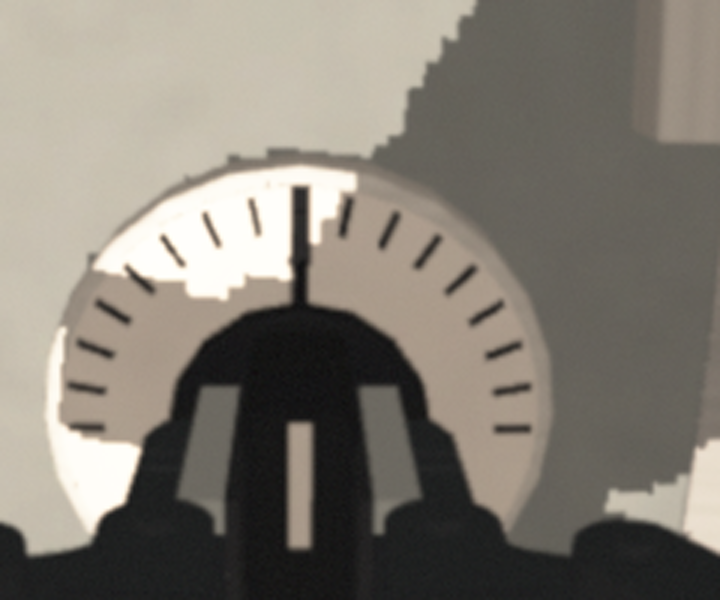

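>>> servo_tool(targets=[1,0,0,0,0,0,0,0,0,0,0,0,0,0,0,0,0,0,0,0], fingers=45)

```text
time_s: 5.85
eef_pos: [0.4799, -0.1551, 0.0617]
eef_rot: [0.048, 0.706, 0.048, -0.705]
wrist_force: [0.9, 0.2, -0.0]
opening: 0.523
```

>>> servo_tool(targets=[-10,0,0,0,-25,0,0,0,-40,0,0,0,-40,0,0,0,-40,0,0,0], fingers=85)

```text
time_s: 6.35
eef_pos: [0.4794, -0.1548, 0.2186]
eef_rot: [0.048, 0.706, 0.048, -0.705]
wrist_force: [0.9, -0.4, -0.6]
opening: 0.996
```

```bash
python3 - <<'E'
from h import *
plan([.467,.348,.2],-.092)
plan([.467,.348,.2],-.092+np.pi/2)
o,R=tool();p,d=cams.camera("wrist");cv2.imwrite("pics/w6.png",p);np.savez("w6.npz",p=p,pos=o["eef_pos"],R=R)
E
```

```text
t 6.35 pos [ 0.4794 -0.1548  0.2186] yaw_y -1.4359 xax [ 0. -0. -1.] F [ 0.9 -0.4 -0.6] T [-0.01  0.01 -0.02] open 0.996 q [-0.55  0.06  1.82  0.    1.26  0.89]
shift mm [  18.5 -499.9  -55.4]
turn about x -1.344
t 6.35 pos [ 0.4794 -0.1548  0.2186] yaw_y -1.4359 xax [ 0. -0. -1.] F [ 0.9 -0.4 -0.6] T [-0.01  0.01 -0.02] open 0.996 q [-0.55  0.06  1.82  0.    1.26  0.89]
shift mm [  18.5 -499.9  -55.4]
turn about x 0.227
```

View pics/w6.png

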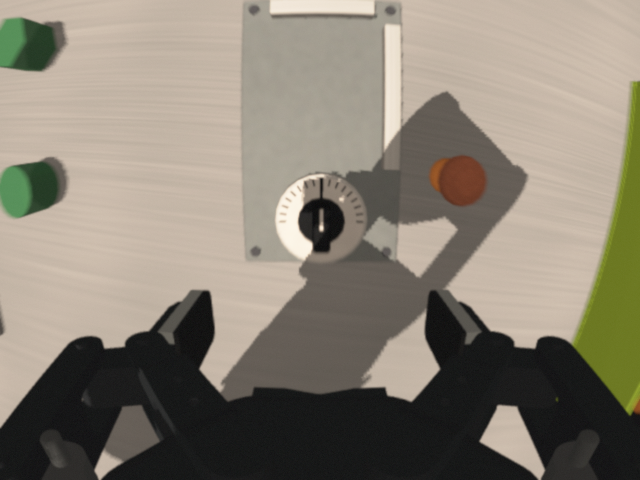

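>>> servo_tool(targets=[0,-20,-3,0,0,-35,-4,0,0,-40,-4,0,0,-40,-4,0,0,-40,-4,0])

```text
time_s: 6.9
eef_pos: [0.4747, 0.0223, 0.217]
eef_rot: [0.047, 0.706, 0.047, -0.705]
wrist_force: [0.8, -0.4, 0.4]
opening: 0.996
```

>>> servo_tool(targets=[0,-40,-4,0,0,-40,-4,0,0,-40,-4,0,0,-40,-4,0,0,-40,-4,0])

```text
time_s: 7.4
eef_pos: [0.4676, 0.2235, 0.217]
eef_rot: [0.048, 0.706, 0.048, -0.705]
wrist_force: [-0.5, -0.2, 0.7]
opening: 1.0
```

>>> servo_tool(targets=[0,-40,-4,0,0,-40,-4,0,0,-30,-4,0,0,-15,-4,0.11,0,0,0,0.11])

```text
time_s: 7.9
eef_pos: [0.4666, 0.3501, 0.2168]
eef_rot: [-0.031, 0.707, -0.03, -0.706]
wrist_force: [-0.4, 0.1, 0.1]
opening: 0.996
```

```bash
python3 - <<'E'
from h import *
plan([.467,.348,.1],-.092+np.pi/2)
o,R=tool();p,d=cams.camera("wrist");cv2.imwrite("pics/w7.png",p);np.savez("w7.npz",p=p,pos=o["eef_pos"],R=R)
print(wristpix([.467,.348,.056]))
E
```

```text
t 7.90 pos [0.4666 0.3501 0.2168] yaw_y -1.6576 xax [ 0.001  0.001 -1.   ] F [-0.4  0.1  0.1] T [-0.04 -0.   -0.04] open 0.996 q [0.44 0.24 1.62 0.   1.28 2.1 ]
shift mm [116.8   2.1  -0.6]
turn about x 0.005
[321.82359563 227.08874119]
```

View pics/w7.png

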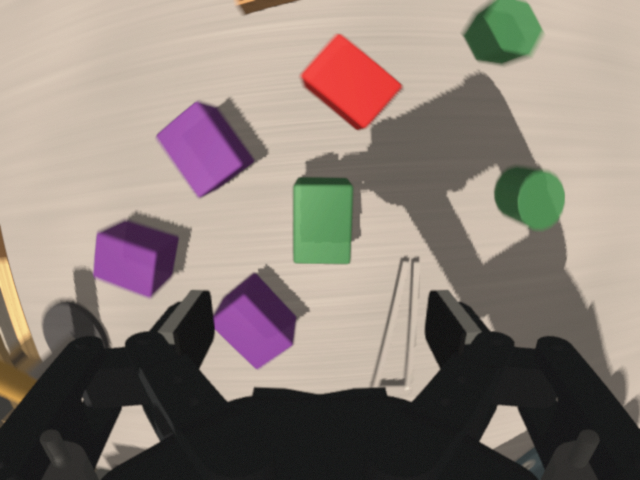

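>>> servo_tool(targets=[20,2,0,0.005,35,0,1,0,35,0,1,0,30,0,0,0,10,0,0,0], fingers=72)

```text
time_s: 8.45
eef_pos: [0.4627, 0.3447, 0.0833]
eef_rot: [0.03, -0.705, 0.032, 0.708]
wrist_force: [-0.7, -0.3, 0.2]
opening: 0.84
```

```bash
python3 - <<'E'
from h import *
plan([.467,.348,.04],-.092+np.pi/2)
o,R=tool();p,d=cams.camera("wrist");cv2.imwrite("pics/w8.png",p)
E
```

```text
t 8.45 pos [0.4627 0.3447 0.0833] yaw_y -1.6596 xax [-0.005 -0.002 -1.   ] F [-0.7 -0.3  0.2] T [-0.03  0.03  0.07] open 0.840 q [ 0.43  0.4   1.72 -0.    1.03  2.09]
shift mm [43.3 -3.8 -4.2]
turn about x 0.003
```

View pics/w8.png

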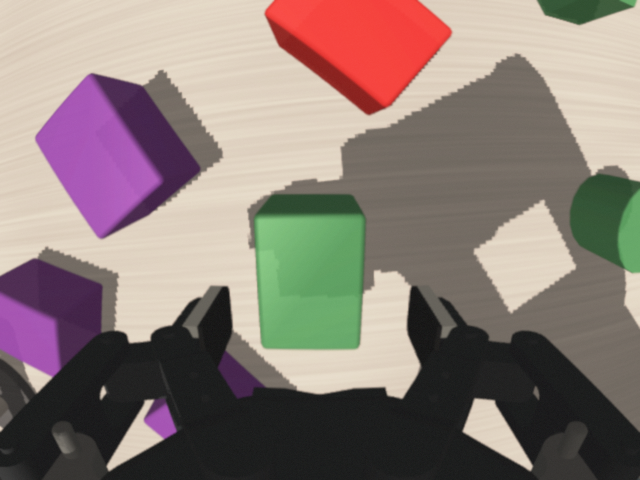

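>>> servo_tool(targets=[4,-4,-4,0,15,0,0,0,15,0,0,0,9,0,0,0,0,0,0,0])

```text
time_s: 9.0
eef_pos: [0.4677, 0.3489, 0.0413]
eef_rot: [0.031, -0.705, 0.032, 0.707]
wrist_force: [-0.4, -0.1, 0.2]
opening: 0.848
```

```bash
python3 - <<'E'
from h import *
plan([.467,.348,.04],-.092+np.pi/2)
o,R=tool();p,d=cams.camera("wrist");cv2.imwrite("pics/w9.png",p)
E
```

```text
t 9.00 pos [0.4677 0.3489 0.0413] yaw_y -1.6609 xax [-0.003 -0.002 -1.   ] F [-0.4 -0.1  0.2] T [-0.05 -0.02 -0.03] open 0.848 q [ 0.44  0.48  1.71 -0.    0.96  2.1 ]
shift mm [1.4 1.  0.6]
turn about x 0.002
```

View pics/w9.png

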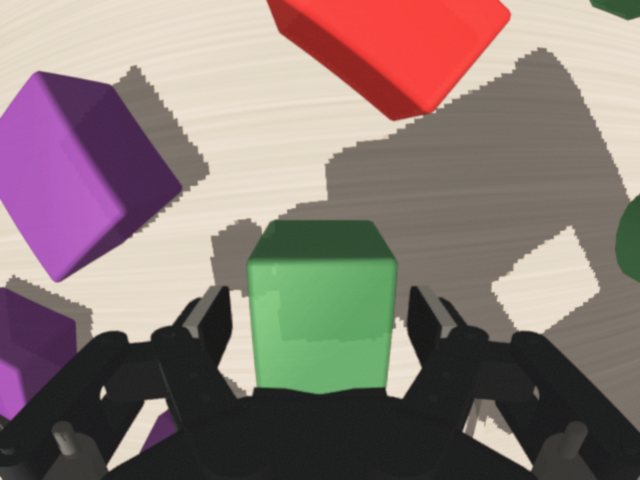

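Fingers straddle the blank (top face columns 248–397, tips at 230/410). Closing.

>>> servo_tool(targets=[1,0,0,0,0,0,0,0,0,0,0,0,0,0,0,0,0,0,0,0], fingers=0)

```text
time_s: 9.55
eef_pos: [0.4696, 0.3497, 0.043]
eef_rot: [-0.032, 0.707, -0.032, -0.706]
wrist_force: [-0.4, -0.3, 3.5]
opening: 0.534
```

>>> servo_tool(targets=[0,0,0,0,-3,0,0,0,-10,0,0,0,-20,0,0,0,-30,0,0,0])

```text
time_s: 10.05
eef_pos: [0.4671, 0.3488, 0.104]
eef_rot: [0.031, -0.705, 0.033, 0.708]
wrist_force: [-0.1, -0.4, -4.0]
opening: 0.535
```

```bash
python3 - <<'E'
from h import *
# gauge: centre estimate combine; corner & home
y=.1346;Rg=np.array([[np.cos(y),-np.sin(y)],[np.sin(y),np.cos(y)]])
c=np.array([.555,-.1452]);home=c+Rg@[.068,-.029];st=c+Rg@[.048,-.009]
print("home",home,"staging",st)
plan([st[0],st[1],.15],y+np.pi/2)
o,R=tool();p,d=cams.camera("wrist");cv2.imwrite("pics/w10.png",p)
E
```

```text
home [ 0.62627657 -0.16481251] staging [ 0.60377359 -0.14767729]
t 10.05 pos [0.4671 0.3488 0.104 ] yaw_y -1.6610 xax [-0.005 -0.002 -1.   ] F [-0.1 -0.4 -4. ] T [-0.02 -0.03 -0.01] open 0.535 q [0.44 0.38 1.69 0.   1.07 2.1 ]
shift mm [ -45.6  482.2 -180.7]
turn about x -0.225
```

View pics/w10.png

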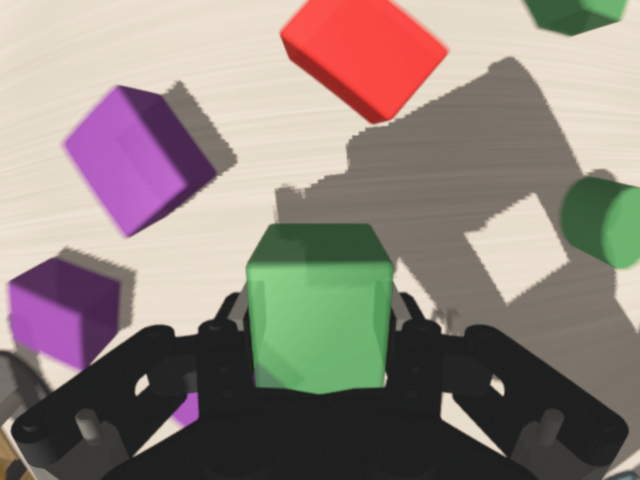

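>>> servo_tool(targets=[-20,5,-2,0,-20,20,-8,0,-15,33,-12,0,-5,36,-13,0,0,36,-13,0])

```text
time_s: 10.6
eef_pos: [0.5057, 0.215, 0.1665]
eef_rot: [-0.032, 0.707, -0.031, -0.706]
wrist_force: [1.4, -0.6, -3.2]
opening: 0.528
```

>>> servo_tool(targets=[0,36,-13,0,0,36,-13,0,0,36,-13,0,0,36,-13,0,0,36,-13,0])

```text
time_s: 11.1
eef_pos: [0.5535, 0.0293, 0.1651]
eef_rot: [0.032, -0.706, 0.032, 0.706]
wrist_force: [0.2, 0.6, -3.7]
opening: 0.532
```

>>> servo_tool(targets=[0,36,-13,0,0,36,-14,0,0,36,-14,0,0,36,-14,0,0,26,-14,0])

```text
time_s: 11.6
eef_pos: [0.607, -0.1471, 0.165]
eef_rot: [0.032, -0.706, 0.032, 0.707]
wrist_force: [0.7, 0.7, -3.1]
opening: 0.532
```

>>> servo_tool(targets=[0,0,0,-0.05,0,0,0,-0.09,0,0,0,-0.085,0,0,0,0,0,0,0,0])

```text
time_s: 12.1
eef_pos: [0.6069, -0.1446, 0.165]
eef_rot: [-0.047, -0.705, -0.047, 0.706]
wrist_force: [-0.5, -0.2, -3.8]
opening: 0.53
```

```bash
python3 - <<'E'
from h import *
plan([.6038,-.1477,.08],.1346+np.pi/2)
o,R=tool();p,d=cams.camera("wrist");cv2.imwrite("pics/w11.png",p)
p,d=cams.camera("top");cv2.imwrite("pics/t11.png",cv2.resize(p[150:350,350:550],None,fx=3,fy=3));np.savez("t11.npz",p=p,d=d)
p,d=cams.camera("side");cv2.imwrite("pics/s11.png",cv2.resize(p[100:250,200:450],None,fx=3,fy=3))
E
```

```text
t 12.10 pos [ 0.6069 -0.1446  0.165 ] yaw_y -1.4382 xax [-0.001  0.    -1.   ] F [-0.5 -0.2 -3.8] T [-0.06 -0.06  0.05] open 0.530 q [-0.42  0.38  1.55  0.    1.21  1.01]
shift mm [85.   2.7  3.4]
turn about x -0.002
```

View pics/w11.png

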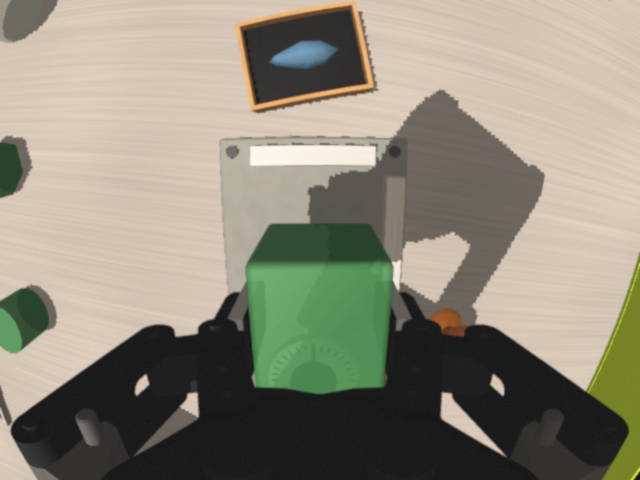

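View pics/t11.png

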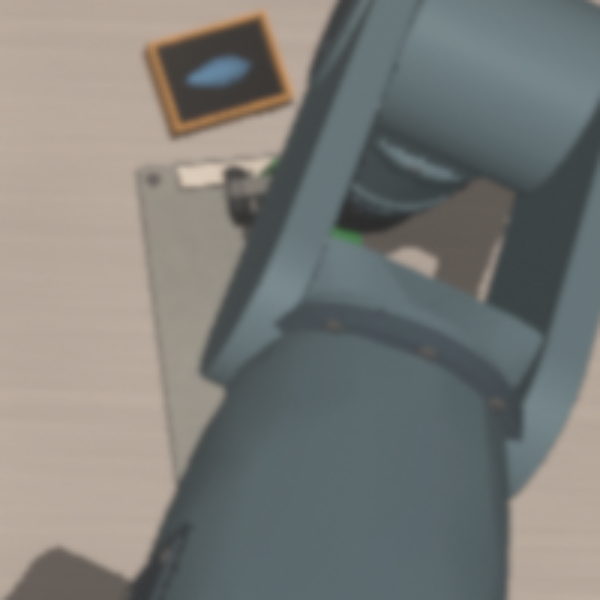

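View pics/s11.png

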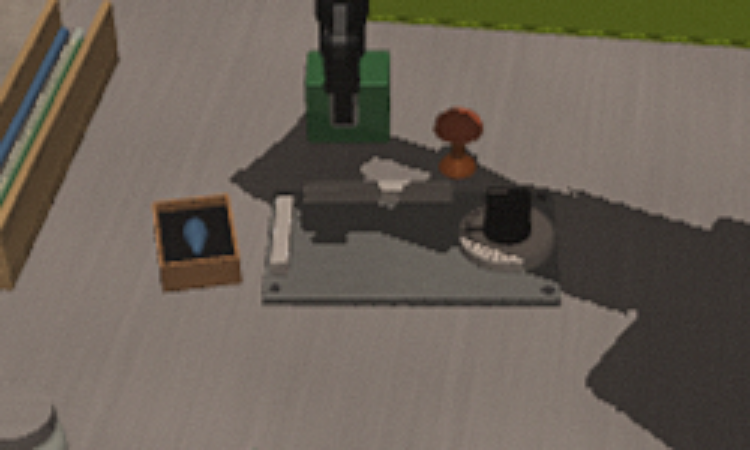

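>>> servo_tool(targets=[10,2,3,0,25,0,0,0,30,0,0,0,25,0,0,0,10,0,0,0])

```text
time_s: 12.75
eef_pos: [0.602, -0.1463, 0.0616]
eef_rot: [-0.046, -0.704, -0.048, 0.707]
wrist_force: [0.2, 1.2, -3.3]
opening: 0.532
```

>>> servo_tool(targets=[4,0,0,0,3,0,0,0,0,0,0,0,0,0,0,0,0,0,0,0])

```text
time_s: 13.25
eef_pos: [0.6051, -0.1475, 0.0594]
eef_rot: [0.048, 0.706, 0.047, -0.705]
wrist_force: [-0.0, -0.6, -3.0]
opening: 0.532
```

```bash
python3 - <<'E'
from h import *
plan([.6263,-.1648,.053],.1346+np.pi/2)
o,R=tool();p,d=cams.camera("wrist");cv2.imwrite("pics/w12.png",p)
p,d=cams.camera("side");cv2.imwrite("pics/s12.png",cv2.resize(p[100:250,200:450],None,fx=3,fy=3))
E
```

```text
t 13.25 pos [ 0.6051 -0.1475  0.0594] yaw_y -1.4360 xax [ 0.002 -0.001 -1.   ] F [-0.  -0.6 -3. ] T [ 0.04 -0.03  0.01] open 0.532 q [-0.43  0.52  1.6   0.    1.02  1.01]
shift mm [  6.5  20.  -18.7]
turn about x 0.0
```

View pics/w12.png

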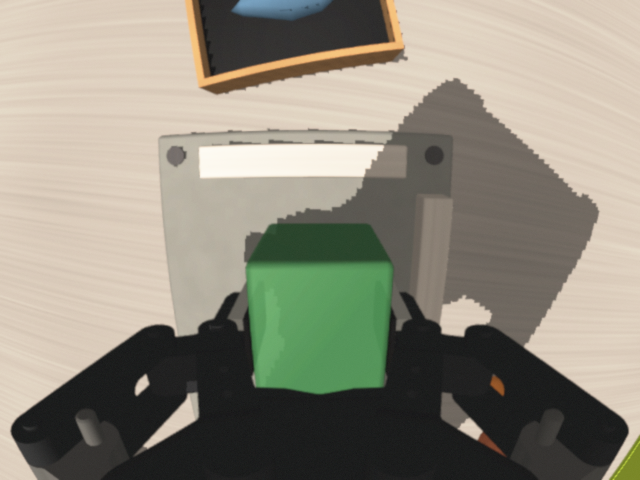

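View pics/s12.png

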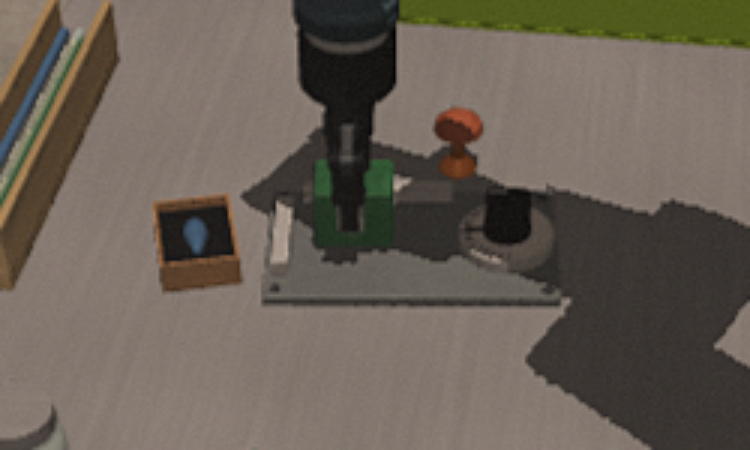

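>>> servo_tool(targets=[3,0,0,0,1,0,0,0,1,0,0,0,0,0,0,0,0,0,0,0])

```text
time_s: 13.85
eef_pos: [0.6044, -0.1472, 0.0532]
eef_rot: [-0.048, -0.705, -0.048, 0.706]
wrist_force: [0.2, -0.3, -2.8]
opening: 0.532
```

>>> servo_tool(targets=[1,0,0,0,0,0,0,0,0.5,0,0,0,0,0,0,0,0,0,0,0])

```text
time_s: 14.35
eef_pos: [0.6045, -0.1473, 0.053]
eef_rot: [-0.048, -0.705, -0.048, 0.706]
wrist_force: [-5.7, 1.4, 7.2]
opening: 0.529
```

>>> servo_tool(targets=[-0.6,2,0,0,0,4,0,0,0,4,0,0,0,3,0,0,0,2,0,0])

```text
time_s: 14.85
eef_pos: [0.6071, -0.1616, 0.053]
eef_rot: [0.047, 0.706, 0.048, -0.705]
wrist_force: [-1.5, 5.5, 5.3]
opening: 0.532
```

```bash
cat >> h.py <<'E'
def st():
    o,R=tool();print("t %.2f"%o["time_s"],"rel home mm",(R.T@(np.array([.6263,-.1648,.0528])-o["eef_pos"])*1000).round(1),"F tool",(R.T@o["wrist_force"]).round(1),"T tool",(R.T@o["torque"]).round(2),"yaw %.4f"%(np.arctan2(R[1,1],R[0,1])+np.pi/2),"xax",R[:,0].round(3),"open %.3f"%o["opening"])
E
python3 -c "from h import *;st()"
```

```text
t 14.85 rel home mm [  0.2   5.7 -18.6] F tool [-5.3 -5.7  0.7] T tool [ 0.03 -0.06 -1.01] yaw 0.1347 xax [ 0.001  0.001 -1.   ] open 0.532
```

>>> servo_tool(targets=[-0.4,1.5,0,0,0,1.5,0,0,0,1,0,0,0,0,0,0,0,0,0,0])

```text
time_s: 15.35
eef_pos: [0.6072, -0.1661, 0.053]
eef_rot: [0.048, 0.706, 0.048, -0.705]
wrist_force: [0.4, 3.2, 4.2]
opening: 0.529
```

```bash
python3 -c "from h import *;st()"
```

```text
t 15.35 rel home mm [  0.2   1.3 -19.1] F tool [-4.2 -3.2 -0.9] T tool [ 0.03  0.11 -0.74] yaw 0.1348 xax [ 0.001 -0.    -1.   ] open 0.529
```

>>> servo_tool(targets=[0,1,0,0,0,0.5,0,0,0,0,0,0,0,0,0,0,0,0,0,0])

```text
time_s: 15.85
eef_pos: [0.6073, -0.1673, 0.053]
eef_rot: [0.048, 0.706, 0.048, -0.705]
wrist_force: [0.1, 4.6, 3.8]
opening: 0.526
```

```bash
python3 -c "from h import *;st()"
```

```text
t 15.85 rel home mm [  0.2   0.  -19.2] F tool [-3.8 -4.6 -0.7] T tool [ 0.    0.13 -0.87] yaw 0.1349 xax [ 0.  0. -1.] open 0.526
```

>>> servo_tool(targets=[0,1,0,0,0,0,0,0,0,0.5,0,0,0,0,0,0,0,0,0,0])

```text
time_s: 16.35
eef_pos: [0.6074, -0.1687, 0.053]
eef_rot: [0.047, 0.706, 0.048, -0.705]
wrist_force: [-0.6, 6.1, 6.0]
opening: 0.527
```

```bash
python3 -c "from h import *;st()"
```

```text
t 16.35 rel home mm [  0.2  -1.3 -19.3] F tool [-6.  -6.1 -0.2] T tool [ 0.05  0.09 -0.97] yaw 0.1349 xax [-0.  0. -1.] open 0.527
```

>>> servo_tool(targets=[0,1,0,0,0,0,0,0,0,0.5,0,0,0,0,0,0,0,0,0,0])

```text
time_s: 16.85
eef_pos: [0.6074, -0.1688, 0.053]
eef_rot: [-0.047, -0.705, -0.049, 0.706]
wrist_force: [-1.5, 10.1, 7.7]
opening: 0.535
```

```bash
python3 - <<'E'
from h import *
st()
o,R=tool();p,d=cams.camera("wrist");cv2.imwrite("pics/w13.png",cv2.resize(p[120:400,200:500],None,fx=2.5,fy=2))
E
```

```text
t 16.85 rel home mm [  0.2  -1.4 -19.2] F tool [ -7.7 -10.3   0.1] T tool [ 0.12  0.11 -1.77] yaw 0.1349 xax [-0.001  0.003 -1.   ] open 0.535
```

View pics/w13.png

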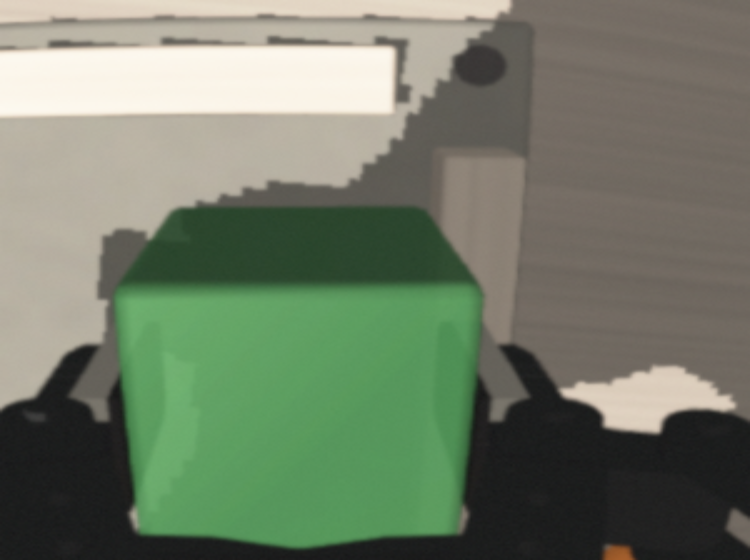

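>>> servo_tool(targets=[-0.4,-2,0,0,0,0,-3,0,0,0,-5,0,0,0,-4,0,0,0,-3,0])

```text
time_s: 17.4
eef_pos: [0.6195, -0.1671, 0.0532]
eef_rot: [-0.047, -0.703, -0.048, 0.708]
wrist_force: [-13.8, 0.6, 12.9]
opening: 0.529
```

```bash
python3 -c "from h import *;st()"
```

```text
t 17.40 rel home mm [ 0.3 -1.4 -7.1] F tool [-12.8  -2.5  13.7] T tool [ 0.16 -2.18 -0.54] yaw 0.1346 xax [-0.007  0.    -1.   ] open 0.529
```

>>> servo_tool(targets=[-0.8,0,0,0,0,0,0,0,0,0,0,0,0,0,0,0,0,0,0,0])

```text
time_s: 17.9
eef_pos: [0.6222, -0.1667, 0.0537]
eef_rot: [0.048, 0.706, 0.048, -0.705]
wrist_force: [-0.8, 0.1, -3.6]
opening: 0.53
```

```bash
python3 - <<'E'
from h import *
st()
o,R=tool();p,d=cams.camera("wrist");cv2.imwrite("pics/w14.png",cv2.resize(p[120:400,200:500],None,fx=2.5,fy=2))
p,d=cams.camera("side");cv2.imwrite("pics/s14.png",cv2.resize(p[140:220,260:400],None,fx=5,fy=5))
E
```

```text
t 17.90 rel home mm [ 0.9 -1.3 -4.3] F tool [ 3.6 -0.2  0.8] T tool [-0.01 -0.   -0.  ] yaw 0.1348 xax [ 0. -0. -1.] open 0.530
```

View pics/w14.png

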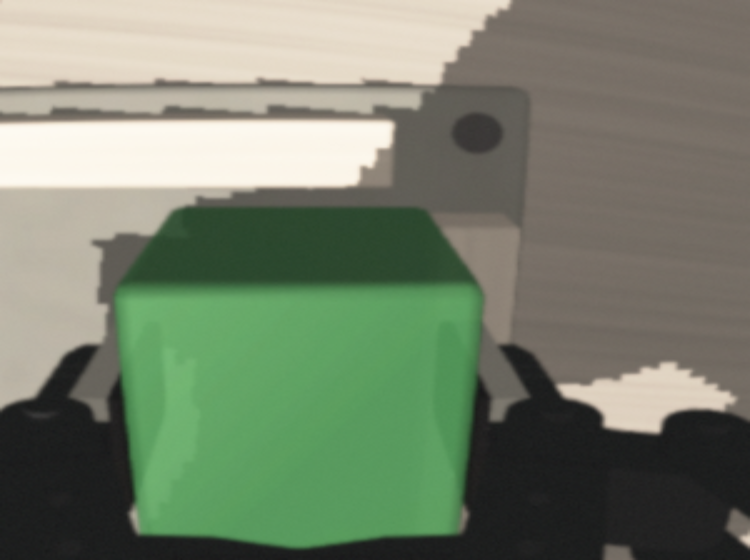

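View pics/s14.png

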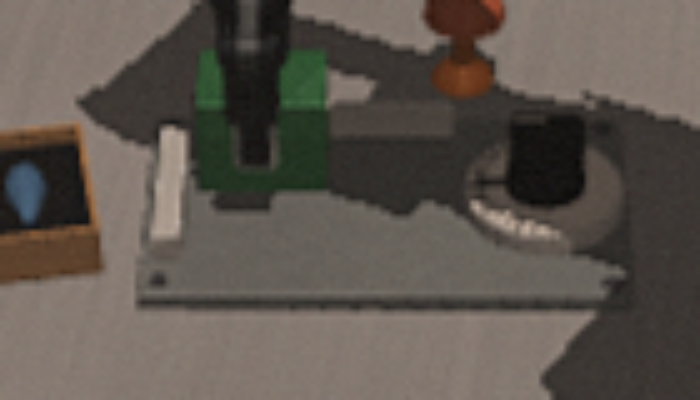

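>>> servo_tool(targets=[0,0,-2,0,0,0,-2,0,0,0,-1,0,0,0,-1,0,0,0,0,0])

```text
time_s: 18.5
eef_pos: [0.6282, -0.1657, 0.054]
eef_rot: [-0.048, -0.705, -0.048, 0.706]
wrist_force: [0.2, 0.4, -3.1]
opening: 0.529
```

```bash
python3 -c "from h import *;st()"
```

```text
t 18.50 rel home mm [ 1.2 -1.2  1.7] F tool [ 3.1 -0.3 -0.3] T tool [-0.05 -0.02 -0.02] yaw 0.1349 xax [-0. -0. -1.] open 0.529
```

>>> servo_tool(targets=[0.4,0,-1,0,0,0,0,0,0,0,-1,0,0,0,0,0,0,0,0,0])

```text
time_s: 19.0
eef_pos: [0.6285, -0.1656, 0.0534]
eef_rot: [-0.047, -0.704, -0.048, 0.707]
wrist_force: [-8.4, -1.9, 1.9]
opening: 0.53
```

```bash
python3 -c "from h import *;st()"
```

```text
t 19.00 rel home mm [ 0.6 -1.1  2. ] F tool [-1.9  0.7  8.5] T tool [ 0.12 -1.43  0.05] yaw 0.1347 xax [-0.004  0.    -1.   ] open 0.530
```

>>> servo_tool(targets=[-0.3,0,-1,0,0,0.8,0,0,0,0.8,0,0,0,0.5,0,0,0,0,0,0])

```text
time_s: 19.5
eef_pos: [0.6286, -0.1659, 0.0533]
eef_rot: [-0.047, -0.703, -0.049, 0.708]
wrist_force: [-12.5, 2.4, 5.4]
opening: 0.534
```

```bash
python3 -c "from h import *;st()"
```

```text
t 19.50 rel home mm [ 0.5 -1.4  2.1] F tool [-5.3 -4.1 12.1] T tool [-0.02 -1.83 -0.96] yaw 0.1353 xax [-0.007  0.003 -1.   ] open 0.534
```

>>> servo_tool(targets=[-0.2,0.8,0,0,0,0.8,-0.5,0,0,0.5,-0.5,0,0,0,0,0,0,0,0,0])

```text
time_s: 20.0
eef_pos: [0.6287, -0.1661, 0.0533]
eef_rot: [-0.046, -0.702, -0.05, 0.709]
wrist_force: [-17.1, 8.8, 10.5]
opening: 0.536
```

```bash
python3 -c "from h import *;st()"
```

```text
t 20.00 rel home mm [ 0.5 -1.6  2.2] F tool [-10.2 -11.1  15.9] T tool [-0.12 -2.41 -1.91] yaw 0.1358 xax [-0.01   0.006 -1.   ] open 0.536
```

>>> servo_tool(targets=[-0.5,0.8,0,0,0,0.8,-0.5,0,0,0.8,-0.5,0,0,0,0,0,0,0,0,0])

```text
time_s: 20.5
eef_pos: [0.6288, -0.1663, 0.0534]
eef_rot: [-0.044, -0.701, -0.052, 0.71]
wrist_force: [-20.6, 15.3, 14.1]
opening: 0.531
```

```bash
python3 -c "from h import *;st()"
```

```text
t 20.50 rel home mm [ 0.6 -1.8  2.3] F tool [-13.7 -18.1  18.5] T tool [ 0.01 -2.7  -3.06] yaw 0.1359 xax [-0.013  0.009 -1.   ] open 0.531
```

>>> servo_tool(targets=[-0.4,0,0,0,-0.4,0,0,0,0,0,0,0,0,0,0,0,0,0,0,0])

```text
time_s: 21.0
eef_pos: [0.6288, -0.1663, 0.0534]
eef_rot: [-0.044, -0.701, -0.052, 0.71]
wrist_force: [-18.3, 14.1, 8.0]
opening: 0.529
```

```bash
python3 - <<'E'
from h import *
st()
o,R=tool();p,d=cams.camera("wrist");cv2.imwrite("pics/w15.png",cv2.resize(p[120:400,200:500],None,fx=2.5,fy=2))
p,d=cams.camera("side");cv2.imwrite("pics/s15.png",cv2.resize(p[140:220,260:400],None,fx=5,fy=5))
E
```

```text
t 21.00 rel home mm [ 0.6 -1.8  2.3] F tool [ -7.6 -16.5  16.3] T tool [ 0.03 -2.38 -2.87] yaw 0.1358 xax [-0.013  0.009 -1.   ] open 0.529
```

View pics/w15.png

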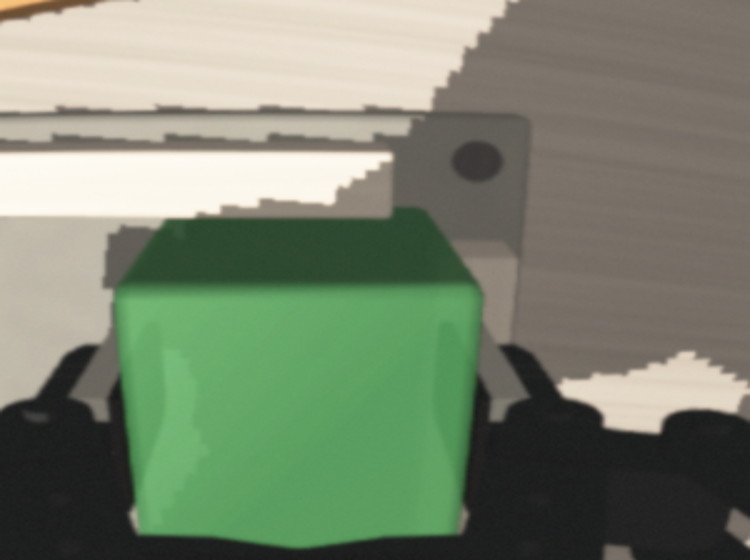

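View pics/s15.png

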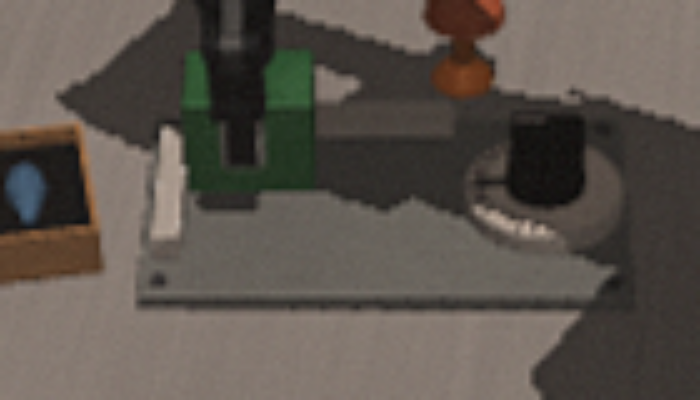

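>>> servo_tool(targets=[-0.4,0.5,-0.5,0,-0.4,0.5,-0.5,0,-0.2,0.5,-0.5,0,0,0,0,0,0,0,0,0])

```text
time_s: 21.6
eef_pos: [0.6289, -0.1664, 0.0535]
eef_rot: [-0.044, -0.7, -0.053, 0.711]
wrist_force: [-21.8, 16.6, 9.4]
opening: 0.533
```

```bash
python3 -c "from h import *;st()"
```

```text
t 21.60 rel home mm [ 0.7 -1.9  2.4] F tool [ -8.9 -19.5  19.5] T tool [ 0.08 -2.84 -3.47] yaw 0.1358 xax [-0.017  0.012 -1.   ] open 0.533
```

>>> servo_tool(targets=[-0.3,0,0,0,0,0,0,0,0,0,0,0,0,0,0,0,0,0,0,0])

```text
time_s: 22.1
eef_pos: [0.629, -0.1664, 0.0535]
eef_rot: [-0.044, -0.7, -0.053, 0.711]
wrist_force: [-20.2, 16.4, 8.4]
opening: 0.528
```

```bash
python3 - <<'E'
from h import *
st()
p,d=cams.camera("side");cv2.imwrite("pics/s16.png",p);cv2.imwrite("pics/s16c.png",cv2.resize(p[140:220,260:400],None,fx=5,fy=5,interpolation=cv2.INTER_CUBIC))
st()
E
```

```text
t 22.10 rel home mm [ 0.8 -2.   2.4] F tool [ -7.9 -19.1  17.9] T tool [ 0.13 -2.76 -3.36] yaw 0.1358 xax [-0.017  0.012 -1.   ] open 0.528
t 22.15 rel home mm [ 0.8 -1.9  2.4] F tool [ -7.3 -19.1  19.9] T tool [ 0.05 -2.79 -3.35] yaw 0.1357 xax [-0.017  0.012 -1.   ] open 0.529
```

View pics/s16c.png

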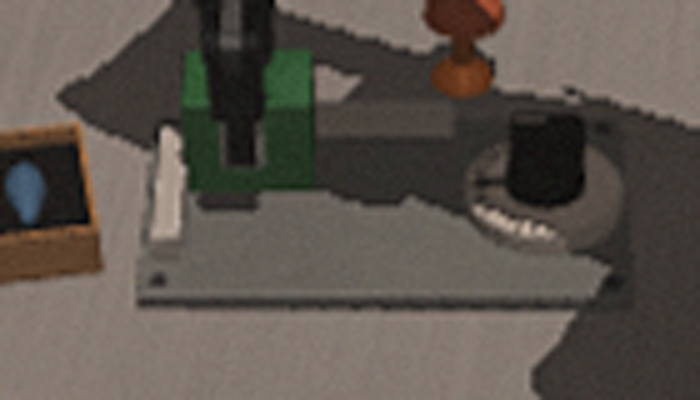

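View pics/s16.png

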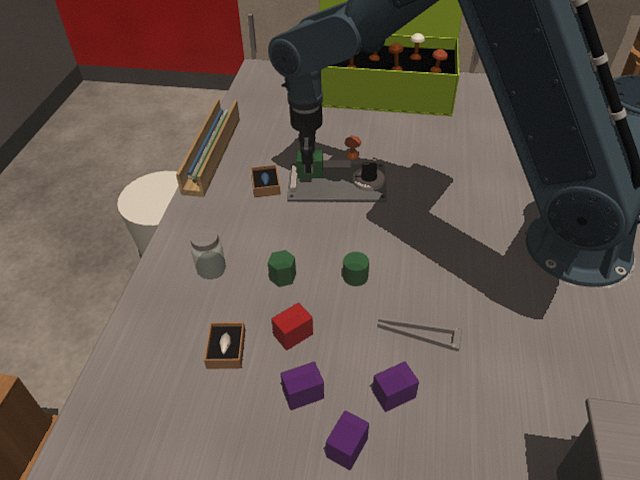

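```bash
python3 - <<'E'
from bench import workorder
print(workorder.hand_in())
from h import *
st()
E
```

```text
the job is handed in; nothing more can be done
None
the job is handed in; nothing more can be done
```

I turned the knob to the zero mark, then pressed the green rectangular blank into the corner against both stops. I handed the job in at about 22 s, still gripping and pressing it. No verdict was reported.

**Checks that agreed:**
- **Knob:** in the wrist close-up the needle covered the zero tick. It still looked right after I released it.
- **Pressing force:** the wrist sensor read about 19 N towards the long stop and 18–20 N towards the short stop. Further push commands moved the blank no more than about 0.1 mm. The downward load was about 11 N, so friction on the plate cannot explain those readings, and I judge about 10 N or more on each stop.
- **Blank position:** the side and wrist pictures show it flat and touching the short stop. The arm's yaw matches the gauge to within about 0.002 rad, and the tool leans about 0.02 rad.
- **Bystanders:** in the last side picture everything else on the bench stands where it started.

**Checks that disagreed:**
- **Position:** the arm stopped about 2 mm past my camera-based estimate of home on both axes. I took this as a grip offset plus calibration error. The top and wrist cameras also differ by 1–4 mm.
- **Forces while sliding:** the downward load rose to about 16 N at one point during the slide, so I lifted slightly before going on. The push never read more than about 20 N towards either stop.

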